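Demould the cast bracket

TASK

A freshly cast T-shaped bracket sits in the cavity of the sloping mould, held by a turn clamp at each end. Turn both clamps to their fully open end stops, then lift the bracket out of the mould and set it down, foot flat and rib up, without dropping it, in the empty one of the two round black dishes at the front of the worktop (not the one full of grain). Leave both clamps open, and leave the two dishes and the timer where they stand.

Things in the scene. Friction and masses are not known exactly. Their poses are not given: they have to be found in the camera images.
- bracket: grey cast T-bracket, about 80 g. Foot 36 (x) x 56 (y) x 18 mm (z); upright rib on its middle 10 mm thick (x), 32 mm long (y), 26 mm tall (total height 44 mm). Origin: centre of the foot's underside; z points from foot to rib top. In the mould its axes match cavity_floor and its foot stands 2 mm proud of the mould's face.
- cavity_floor (a point): centre of the mould cavity's floor. Fixed aluminium block 110 x 210 mm on a grey stand, its face sloping 25 degrees down to the robot's right. z: face normal, the pull-out direction; x: up the slope (left); y: along the face towards the robot. Face at z = 16 mm; cavity 39 (x) x 59 mm (y), 16 mm deep, straight walls. Face middle 68 mm high.
- clamp_near_grip (a point): clamp nearer the robot, on its turning axis, 78 mm along +y from the cavity centre, 28 mm above the face. Black grip bar 10 mm thick (x), 38 mm long (y), 11 to 36 mm above the face. Under it a steel finger 14 mm wide, 58 mm long, 4 to 10 mm above the face, points along -y; closed, it covers 8 mm of the bracket's foot. z = face normal; axes turn with the clamp.
- clamp_far_grip (a point): the same for the clamp farther from the robot, 78 mm along -y from the cavity's centre; its finger points along +y of this point.
- clamp_near (a joint): angle of the near clamp, rad: 0 = finger straight over the bracket, 1.4 = end stop, finger up the slope, bracket free. Opens anticlockwise seen from above the face. Friction-held (about 0.1 N m), stays where it is left. Starts between 0 and 0.25.
- clamp_far (a joint): the same for the far clamp; opens clockwise seen from above the face.
- dish_empty: the empty one of the two round black dishes at the worktop's front, right of the mould (not the black dish far back beside the analyser): 110 mm across, 26 mm high, inside about 84 mm across, floor 3 mm thick; loose. Origin: centre of its underside. Destination of the bracket.
- dish_full: a like dish of the same size filled with grain, a bystander; it may stand in either of the two dish places. Origin: centre of its underside.
- timer: small flat loose white timer, 70 x 64 x 18 mm, a bystander. Origin: centre of its underside.
Not all that is in view belongs to the job. Of the things like the bracket, leave any that is orange; of the rest the smaller one is meant.

How it is judged:
By the outcome, as a careful person would: the job done as asked, in the order asked, and still so for the second after the job is handed in, with the robot touching nothing.
It also fails if it takes over 66 s, if anything falls off the work surface, if the arm or the gripper's body presses on something with over 40 N, if the wrist force passes 120 N, or if a joint passes its speed limit or range.

ROBOT

A 6-joint arm with a two-finger parallel gripper is mounted at the origin on a cart in front of the work surface, level with it; the furniture and walls round the work are solid. World frame = base frame: x ahead of the robot, y to its left, z up, the work surface at z = 0. Lengths are in mm, angles in rad, forces in N, time in s.
With the tool pointing down it reaches from about 275 to 750 mm from the base axis. Payload 10.2 kg.
Tool frame: the origin (TCP) lies midway between the tips of the shut fingers; the grasp point (between the pads) lies 19 mm behind it; z points along the fingers, y is the line along which they close (so a half turn about z gives the same grasp; the last joint's range is limited). The gripper opens to 85 mm and grips with 20 to 120 N. Pads are 22 mm wide; open, the fingers measure 114 mm over their backs; the gripper's body (76 mm by 85 mm) begins 54 mm behind the grasp point. The pads swing forward as they close: fully open they stand 13 mm farther back than shut.
Start: joints at [0.987, 0.313, 1.498, -0, 1.331, -0.223], TCP at [185.35, 491.199, 231.294] pointing down, gripper open.
Joint ranges: [-2.94, 2.94], [-0.97, 2.17], [0.19, 2.56], [-1.23, 4.37], [0.02, 3.11], [-2.88, 2.88]. Speed limits (rad/s): [2.39, 2.39, 3.01, 3.14, 3.14, 3.14].

INTERFACE

Orientations are given as a unit quaternion [w, x, y, z].
In Python, from rig import ctrl, capture, camera_info gives the robot as it stands.
- The arm moves only by the tool apply_moves, never from a script. Its argument "targets" is a list of rows, each a list of 3 entries, a list of its own where there are three numbers: the finger opening in mm, from 0 to 85.4, then the shift along the world's x, y, z in mm, then the turn, a rotation vector about the world's x, y, z in degrees. In form: [[grip, [dx, dy, dz], [rx, ry, rz]], ...]. A call has 1 to 20 rows; each row is the pose to reach, as a shift and turn from the pose commanded when the call began; what a row does not reach only later rows make up. A row lasts 1/10 s, in which the tool goes at most 50 mm and 8.59 degrees, less where a joint would pass 70% of its speed; a pose out of reach is approached as far as the arm can. A call with a gripper value outside its range is refused whole. The fingers move at their own pace and stop on an object; "squeeze" is the grip in N (left out, the last holds). Time passes only in rows, so rows that repeat a pose let the fingers close. It gives the time, the measured TCP pose, the force, the opening and the grip force at its end, in the units of the state.
- ctrl.sense(): the state, without advancing time (a new reading comes with each control period).
- capture(name): name is "side" or "top"; returns (picture, depth): 400x640x3 uint8, blue, green, red; 400x640 float32, mm along the optical axis (not along the pixel's ray), 0 where there is no reading.
- camera_info(name): a dict with "vfov" (degrees; the focal length in pixels is half the picture's height over the tangent of half this angle, whatever the lens; pixels are square), "cx", "cy" (the principal point, pixels), "k1" (the pictures are not rectified: a ray, as slopes to the right and down, at radius r is drawn at 1 + k1 r^2 times it, then the intrinsics apply), "extrinsics" (4x4, takes a point from camera to world coordinates). Camera axes: x right, y down, z forward; pixel columns grow to the right and rows downward; lengths in mm; the calibration is good to about 2 mm. A picture is of the moment at which its call begins. camera_info takes no time and is no camera call.
- ctrl.finish_job(): hands the job in; it is judged then, once.
The state is a dict: "time_s": time; "joints": joint angles; "dq": joint speeds; "tau": joint torques, N m; "eef_pos": TCP position; "ee_rot": TCP orientation; "force": force on the tool from outside, world axes, zero at the start; "wrist_torque": the same for the moment, N m; "grip_width": opening from 0.0 (shut) to 1.0 (fully open); "grip_force": force on a finger pad.
Only numpy, scipy, OpenCV 4.12 (cv2) and the standard library are available. Lean on these libraries where they do the work, as an engineer would, in place of code of your own. Each camera call takes 0.05 s, during which the arm holds its last target. There are 200 camera calls.

## Working session

There is one attempt and no reset: what is moved stays moved. The work goes in short steps, Python scripts to look and compute and a tool call to move; the robot and the scene stay as the last step left them, time stands still between calls to the robot, and variables do not carry over. Pictures are saved under pics/ and viewed, at most 10 in all, crops included, and the job is handed in when it is done.

Besides the shell and the picture viewer there is one more tool, called after ">>>" in YAML: its name, and indented under it one key for each argument. apply_moves: Moves the arm, as the interface text tells. Its arguments: {"type":"object","properties":{"targets":{"type":"array","items":{"type":"array"}},"squeeze":{"type":"number"}},"required":["targets"]}

```bash
mkdir -p pics; cat > h.py <<'E'
import numpy as np, cv2
from rig import ctrl, capture, camera_info
def cloud(name):
    im,d=capture(name); c=camera_info(name); h,w=d.shape
    f=h/2/np.tan(np.radians(c["vfov"])/2)
    K=np.array([[f,0,c["cx"]],[0,f,c["cy"]],[0,0,1.]])
    v,u=np.mgrid[0:h,0:w].astype(np.float32)
    p=cv2.undistortPoints(np.stack([u.ravel(),v.ravel()],1)[:,None],K,np.array([c["k1"],0,0,0,0.]))[:,0].reshape(h,w,2)
    P=np.dstack([p[...,0]*d,p[...,1]*d,d])
    E=np.array(c["extrinsics"]); W=P@E[:3,:3].T+E[:3,3]
    W[d<=0]=np.nan
    return im,d,W
E
python3 - <<'E'
from h import *
for n in("top","side"):
    im,d,W=cloud(n); cv2.imwrite(f"pics/{n}0.png",im); np.savez(f"{n}0.npz",im=im,W=W)
    print(n,np.round(camera_info(n)["extrinsics"],2).tolist())
print(ctrl.sense())
E
```

```text
top [[-0.0, -0.99, 0.11, 496.88], [-1.0, 0.0, -0.02, -5.2], [0.02, -0.11, -0.99, 1314.01], [0.0, 0.0, 0.0, 1.0]]
side [[0.96, -0.14, 0.22, 412.48], [-0.26, -0.43, 0.86, -908.16], [-0.03, -0.89, -0.45, 533.83], [0.0, 0.0, 0.0, 1.0]]
{'time_s': 0.1, 'joints': array([ 9.86606881e-01,  3.13410864e-01,  1.49834301e+00,  2.03654480e-05,
        1.33102412e+00, -2.23396314e-01]), 'dq': array([ 1.16037851e-03, -2.70948871e-03, -2.05409702e-03,  6.65942931e-04,
       -8.55550619e-04, -6.50254387e-05]), 'tau': array([ 3.45450688e-03, -4.12899184e+01, -2.60141140e+01, -7.58885903e-05,
        3.02742774e-03,  3.71442729e-05]), 'eef_pos': array([185.20973854, 491.00270057, 230.7905184 ]), 'ee_rot': array([-2.41959119e-04,  1.79422071e-01,  9.83772011e-01, -5.41118021e-04]), 'force': array([ 0.10284223, -0.42169206,  0.17925363]), 'wrist_torque': array([-0.0387048 ,  0.03826372,  0.01905274]), 'grip_force': 0.0, 'grip_width': 1.0030855912939152}
```

View pics/top0.png

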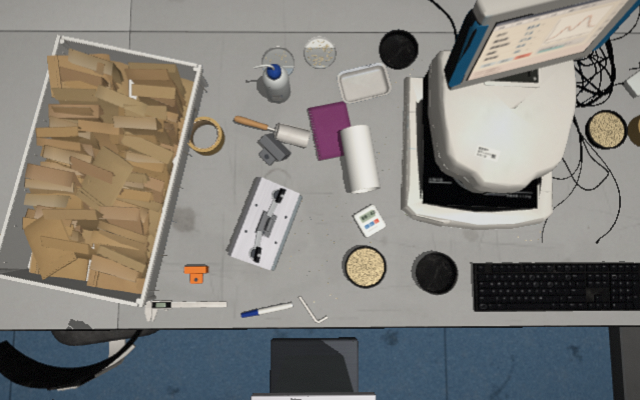

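View pics/side0.png

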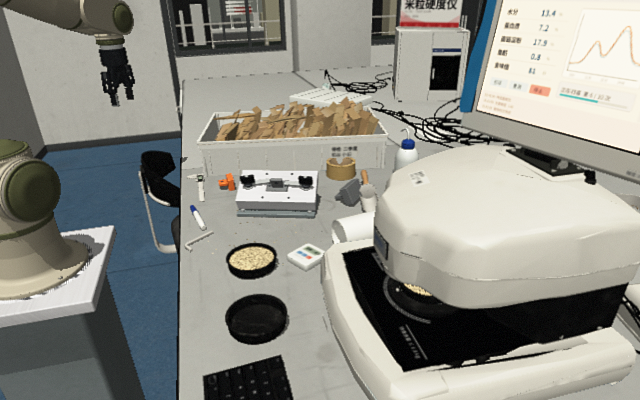

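The top view shows three bracket-like things: the grey one in the mould (267,222), the orange one (195,273), and a larger grey one (272,150). The one in the mould is meant: it is grey, smaller and clamped. The grain dish is at (365,266) and the empty dish at (435,272). I'll confirm with a crop and measure.

```bash
cat > m.py <<'E'
from h import *
z=np.load("top0.npz"); im,W=z["im"],z["W"]
c=cv2.resize(im[165:285,215:315],None,fx=5,fy=5,interpolation=cv2.INTER_CUBIC)
cv2.imwrite("pics/crop0.png",c)
# face plane: points white-ish in the mould
sub=np.zeros(im.shape[:2],bool); sub[170:280,220:310]=1
P=W[sub&(W[...,2]>30)]
print(len(P),np.nanmin(P,0),np.nanmax(P,0))
rng=np.random.default_rng(0); best=None
for _ in range(500):
    a=P[rng.choice(len(P),3,False)]; n=np.cross(a[1]-a[0],a[2]-a[0]); n/=np.linalg.norm(n)+1e-9; n*=np.sign(n[2])
    if abs(n[2]-np.cos(np.radians(25)))>.05: continue
    k=np.abs((P-a[0])@n)<2
    if best is None or k.sum()>best.sum(): best=k
Q=P[best]; m=Q.mean(0); n=np.linalg.svd(Q-m)[2][2]; n*=np.sign(n[2])
print("inl",len(Q),"mean",m,"n",n,"tilt",np.degrees(np.arccos(n[2])),"downdir",np.degrees(np.arctan2(n[1],n[0])))
ex=np.array([-n[0]*n[2],-n[1]*n[2],n[0]**2+n[1]**2]); ex/=np.linalg.norm(ex); ey=np.cross(n,ex)
q=np.stack([(Q-m)@ex,(Q-m)@ey],1).astype(np.float32)
r=cv2.minAreaRect(q); print("rect",r); 
for ax in (0,1): print(np.percentile(q[:,ax],[0,.5,2,98,99.5,100]))
H=(P-m)@n; R=np.stack([(P-m)@ex,(P-m)@ey,H],1)
k=(H>4)&(H<45); print("above"); 
for lo,hi in((20,45),):
    s=R[(H>lo)&(H<hi)]
    for y0,y1 in((-110,-50),(-40,40),(50,110)):
        t=s[(s[:,1]>y0)&(s[:,1]<y1)]; print(y0,len(t),t.mean(0) if len(t) else '',t[:,2].max() if len(t) else '', cv2.minAreaRect(t[:,:2].astype(np.float32)) if len(t)>3 else '')
# dishes
for (u,v) in((365,266),(435,272)):
    s=np.zeros(im.shape[:2],bool); s[v-30:v+31,u-30:u+31]=1
    for lo,hi in ((20,32),(-3,32)):
        t=W[s&(W[...,2]>lo)&(W[...,2]<hi)&(im.max(2)<70)]
        print("dish",u,lo,len(t),cv2.minEnclosingCircle(t[:,:2].astype(np.float32)),t[:,2].mean())
    print(W[v,u])
t=W[205:238,350:390].reshape(-1,3); t=t[(t[:,2]>10)&(t[:,2]<30)]; print("timer",cv2.minAreaRect(t[:,:2].astype(np.float32)))
E
python3 m.py
```

```text
3786 [470.20074699  35.85266554  40.54144598] [704.27477937 213.07911192 106.57288968]
inl 1709 mean [584.0165001  120.83503414  69.29911266] n [-0.15457337 -0.4067369   0.90037335] tilt 25.79281416445279 downdir -110.8084337111643
rect ((-3.1692962646484375, -0.7593307495117188), (210.12628173828125, 111.88180541992188), 89.95353698730469)
[-59.11513519 -58.43694527 -56.63743927  51.30645569  52.26986832
  52.82719803]
[-105.80104828 -104.93014282 -101.82417175  100.68661987  103.42409149
  104.28448486]
above
-110 80 [ -0.75427779 -77.9008828   33.38818996] 42.02290689198298 ((-2.4076266288757324, -78.35044860839844), (37.52419662475586, 12.629664421081543), 82.73334503173828)
-40 61 [-2.79373188  0.05495372 26.5374404 ] 32.67185290348771 ((-3.928466558456421, -0.44007205963134766), (30.924753189086914, 11.098800659179688), 88.12615203857422)
50 87 [-0.55283336 76.6786255  33.49136743] 40.90453080918162 ((-1.3963937759399414, 77.24065399169922), (11.690836906433105, 36.33251190185547), 12.046233177185059)
dish 365 20 193 ((475.047119140625, -135.1008758544922), 53.79470443725586) 25.392923325244503
dish 365 -3 221 ((475.2037658691406, -134.53610229492188), 54.229984283447266) 23.108299891332422
[ 476.25893343 -134.24283893   26.58904817]
dish 435 20 250 ((457.60040283203125, -319.0405578613281), 54.404781341552734) 25.6733574782483
dish 435 -3 1383 ((457.4165344238281, -319.1954650878906), 54.54302978515625) 7.919308251684514
[ 459.39623406 -320.63946792    5.159375  ]
timer ((594.90869140625, -149.96926879882812), (69.50383758544922, 64.68360900878906), 29.718542098999023)
```

View pics/crop0.png

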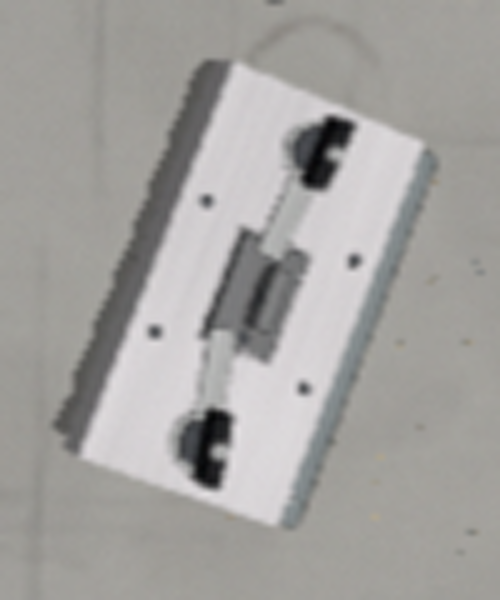

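The crop confirms the grey bracket in the mould at (262,295), with clamps at (330,150) and (210,450). The near clamp is about 0.2 rad open and the far one is near 0. I'll cross-check with the side camera and work out the first move.

```bash
cat > g.py <<'E'
from h import *
from scipy.spatial.transform import Rotation as R
az=np.radians(-110.8+180); t=np.radians(25)
ex=np.array([np.cos(az)*np.cos(t),np.sin(az)*np.cos(t),np.sin(t)])
n=np.array([-np.cos(az)*np.sin(t),-np.sin(az)*np.sin(t),np.cos(t)]); ey=np.cross(n,ex)
C=np.array([583.9,118.1,68.])   # face centre
def pose(p,ang):  # p in face coords (x,y,h); ang deg about n of tool y from ex
    y=R.from_rotvec(np.radians(ang)*n).apply(ex); z=-n; x=np.cross(y,z)
    return C+p[0]*ex+p[1]*ey+p[2]*n, R.from_matrix(np.stack([x,y,z],1))
def delta(P,Rt):
    s=ctrl.sense(); q=s["ee_rot"]; R0=R.from_quat([q[1],q[2],q[3],q[0]])
    print("d",np.round(P-s["eef_pos"],1).tolist(),"rv",np.round(np.degrees((Rt*R0.inv()).as_rotvec()),1).tolist(),
      "| t",s["time_s"],"q",np.round(s["joints"],2).tolist(),"F",np.round(s["force"],1),"g",s["grip_width"],s["grip_force"])
E
python3 - <<'E'
from g import *
for nm in("top","side"):
    W=np.load(nm+"0.npz")["W"].reshape(-1,3); im=np.load(nm+"0.npz")["im"].reshape(-1,3)
    f=np.stack([(W-C)@ex,(W-C)@ey,(W-C)@n],1); dark=im.max(1)<60
    a=f[(abs(f[:,0])<50)&(abs(f[:,1])<100)&(abs(f[:,2])<4)]; print(nm,"face h",np.median(a[:,2]),len(a))
    b=f[(abs(f[:,0])<70)&(abs(f[:,1])<120)&(abs(f[:,2])<5)]; print(" ext",np.percentile(b[:,0],[.5,99.5]),np.percentile(b[:,1],[.5,99.5]))
    for y0,y1 in((-110,-50),(-30,30),(50,110)):
        k=(f[:,1]>y0)&(f[:,1]<y1)&(abs(f[:,0])<40)&(f[:,2]>20)&(f[:,2]<45)
        s=f[k]; print(y0,len(s),np.median(s,0),s[:,2].max(),cv2.minAreaRect(s[:,:2].astype(np.float32)))
delta(*pose((0,78,80),12))
E
```

```text
top face h 0.2945786713456893 2214
 ext [-55.16656002  55.2085062 ] [-104.08913694  104.10647904]
-110 80 [  2.25754998 -76.97191809  34.25939812] 42.05655545053684 ((0.07250642776489258, -77.49345397949219), (37.51396179199219, 12.63834285736084), 82.79642486572266)
-30 61 [-0.2969157   1.26807631 27.23371744] 32.77435689226498 ((-1.3824138641357422, 0.4234027862548828), (30.944181442260742, 11.093573570251465), 88.47715759277344)
50 88 [ 2.02329896 77.42154513 35.29143516] 40.960521445255765 ((1.0449475049972534, 78.08747863769531), (11.624832153320312, 36.36194610595703), 11.978994369506836)
side face h 0.08088275829157578 1490
 ext [-57.41232524  54.5926577 ] [-103.290245    102.98898277]
-110 89 [ -4.66919121 -77.85071624  32.98980339] 40.651331439349704 ((-2.5609219074249268, -76.7346420288086), (35.634376525878906, 12.670857429504395), 88.35569763183594)
-30 51 [-5.12716403  0.7452491  27.27355491] 30.97241781431899 ((-3.916813850402832, 0.5570888519287109), (29.819442749023438, 11.468361854553223), 82.30589294433594)
50 92 [-4.42351789 75.52758456 32.36874896] 38.36671492277915 ((-2.8744778633117676, 75.95410919189453), (12.448867797851562, 36.93634796142578), 10.242666244506836)
d [313.8, -376.8, -90.3] rv [22.4, -11.3, 11.7] | t 0.1 q [0.99, 0.31, 1.5, 0.0, 1.33, -0.22] F [ 0.1 -0.4  0.2] g 1.0030855912939152 0.0
```

>>> apply_moves:
  targets:
    - [40,[313,-377,-91],[22.4,-11.3,11.7]]
    - [40,[313,-377,-91],[22.4,-11.3,11.7]]
    - [40,[313,-377,-91],[22.4,-11.3,11.7]]
    - [40,[313,-377,-91],[22.4,-11.3,11.7]]
    - [40,[313,-377,-91],[22.4,-11.3,11.7]]
    - [40,[313,-377,-91],[22.4,-11.3,11.7]]
    - [40,[313,-377,-91],[22.4,-11.3,11.7]]
    - [40,[313,-377,-91],[22.4,-11.3,11.7]]
    - [40,[313,-377,-91],[22.4,-11.3,11.7]]
    - [40,[313,-377,-91],[22.4,-11.3,11.7]]
    - [40,[313,-377,-91],[22.4,-11.3,11.7]]
    - [40,[313,-377,-91],[22.4,-11.3,11.7]]
    - [40,[313,-377,-91],[22.4,-11.3,11.7]]
    - [40,[313,-377,-91],[22.4,-11.3,11.7]]
    - [40,[313,-377,-91],[22.4,-11.3,11.7]]
  squeeze: 40

```text
time_s: 1.6
eef_pos: [497.7, 115.1, 140.6]
ee_rot: [0.061, 0.074, 0.973, 0.208]
force: [0.0, -0.5, -0.3]
grip_width: 0.463
grip_force: 0.0
```

```bash
sed -i 's/^C=.*/C=np.array([583.65,117.4,67.7])/' g.py; python3 - <<'E'
from g import *
im,_=capture("top"); cv2.imwrite("pics/a1.png",cv2.resize(im[130:290,200:400],None,fx=3.5,fy=3.5))
delta(*pose((0,78,12.5),11.5))
E
```

```text
d [11.0, 25.1, -61.6] rv [0.0, 0.2, -0.6] | t 1.65 q [-0.23, 0.3, 1.84, 0.52, 1.0, -1.93] F [-0.4  0.5 -0.5] g 0.46968601397291343 0.0
```

View pics/a1.png

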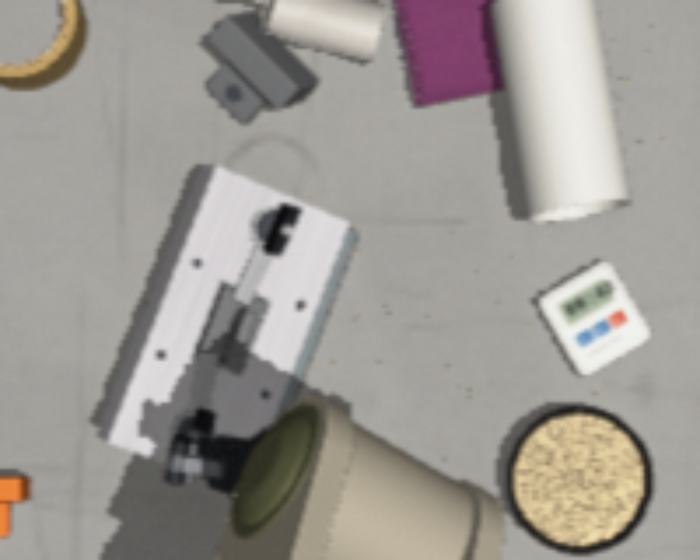

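Wrist joint at -1.93 would run out of range during the turn, so I use the half-turned grasp.

>>> apply_moves:
  targets:
    - [40,[0,0,0],[13.5,35.6,-81.6]]
    - [40,[0,0,0],[13.5,35.6,-81.6]]
    - [40,[0,0,0],[13.5,35.6,-81.6]]
    - [40,[0,0,0],[13.5,35.6,-81.6]]
    - [40,[0,0,0],[13.5,35.6,-81.6]]
    - [40,[0,0,0],[13.5,35.6,-81.6]]
    - [40,[0,0,0],[13.5,35.6,-81.6]]
    - [40,[0,0,0],[13.5,35.6,-81.6]]
    - [40,[0,0,0],[13.5,35.6,-81.6]]
    - [40,[0,0,0],[13.5,35.6,-81.6]]
    - [40,[0,0,0],[13.5,35.6,-81.6]]

```text
time_s: 2.75
eef_pos: [498.0, 114.8, 140.6]
ee_rot: [-0.104, 0.743, 0.634, 0.19]
force: [-0.5, -0.0, 0.6]
grip_width: 0.47
grip_force: 0.0
```

>>> apply_moves:
  targets:
    - [40,[0,0,0],[13.5,35.6,-81.6]]
    - [40,[0,0,0],[13.5,35.6,-81.6]]
    - [40,[0,0,0],[13.5,35.6,-81.6]]
    - [40,[0,0,0],[13.5,35.6,-81.6]]
    - [40,[0,0,0],[13.5,35.6,-81.6]]
    - [40,[0,0,0],[13.5,35.6,-81.6]]
    - [40,[0,0,0],[13.5,35.6,-81.6]]
    - [40,[0,0,0],[13.5,35.6,-81.6]]
    - [40,[0,0,0],[13.5,35.6,-81.6]]
    - [40,[0,0,0],[13.5,35.6,-81.6]]
    - [40,[0,0,0],[13.5,35.6,-81.6]]

```text
time_s: 3.85
eef_pos: [498.0, 114.9, 140.6]
ee_rot: [-0.208, 0.973, -0.077, 0.06]
force: [-0.0, 0.1, 0.3]
grip_width: 0.465
grip_force: 0.0
```

```bash
python3 - <<'E'
from g import *
delta(*pose((0,78,12.5),191.5))
E
```

```text
d [10.9, 25.3, -61.5] rv [0.0, 0.0, -0.2] | t 3.85 q [-0.23, 0.31, 1.84, 0.52, 1.0, 1.22] F [-0.   0.1  0.3] g 0.4648976609198638 0.0
```

>>> apply_moves:
  targets:
    - [40,[4,10,-24],[0,0,0]]
    - [40,[8,18,-43],[0,0,0]]
    - [40,[11,25,-61],[0,0,0]]
    - [40,[11,25,-61],[0,0,0]]

```text
time_s: 4.25
eef_pos: [508.0, 140.4, 77.8]
ee_rot: [-0.208, 0.974, -0.075, 0.059]
force: [-0.1, 0.5, -0.1]
grip_width: 0.468
grip_force: 0.0
```

>>> apply_moves:
  targets:
    - [0,[0,0,0],[0,0,0]]
    - [0,[0,0,0],[0,0,0]]
    - [0,[0,0,0],[0,0,0]]
    - [0,[0,0,0],[0,0,0]]
    - [0,[0,0,0],[0,0,0]]
    - [0,[0,0,0],[0,0,0]]

```text
time_s: 4.85
eef_pos: [509.8, 139.6, 80.8]
ee_rot: [-0.208, 0.973, -0.075, 0.061]
force: [-0.9, 3.4, 6.7]
grip_width: 0.107
grip_force: 42.4
```

```bash
python3 - <<'E'
from g import *
delta(*pose((0,78,12.5),191.5)); print(ctrl.sense()["wrist_torque"],n)
E
```

```text
d [-0.9, 0.6, -1.8] rv [-0.0, 0.2, -0.4] | t 4.85 q [-0.17, 0.43, 1.85, 0.58, 0.86, 1.17] F [-0.9  3.4  6.7] g 0.1073524257448802 42.419394850730896
[0.84843086 0.15861714 0.17402953] [-0.15007469 -0.3950744   0.90630779]
```

>>> apply_moves:
  targets:
    - [0,[0,0,1],[-1.1,-2.8,6.3]]
    - [0,[0,0,1],[-2.1,-5.5,12.7]]
    - [0,[0,0,1],[-3.2,-8.3,19]]
    - [0,[0,0,1],[-4.2,-11.1,25.4]]
    - [0,[0,0,1],[-5.3,-13.8,31.7]]
    - [0,[0,0,1],[-5.3,-13.8,31.7]]

```text
time_s: 5.45
eef_pos: [509.6, 140.0, 81.1]
ee_rot: [-0.18, 0.951, 0.222, 0.121]
force: [4.5, 9.9, -3.0]
grip_width: 0.103
grip_force: 40.8
```

```bash
python3 - <<'E'
from g import *
delta(*pose((0,78,13),180+80.2)); print(ctrl.sense()["wrist_torque"])
E
```

```text
d [-0.9, -0.0, -1.6] rv [-5.0, -13.0, 30.0] | t 5.45 q [-0.17, 0.43, 1.85, 0.58, 0.86, 0.56] F [ 4.5  9.9 -3. ] g 0.10278953567897582 40.81899404525757
[ 1.05191357 -0.57448481 -0.00255236]
```

>>> apply_moves:
  targets:
    - [0,[0,0,0],[-1.1,-2.8,6.5]]
    - [0,[0,0,0],[-2.2,-5.7,13]]
    - [0,[0,0,0],[-3.2,-8.5,19.6]]
    - [0,[0,0,0],[-4.3,-11.3,26]]
    - [0,[0,0,0],[-5.0,-13.2,30]]
    - [0,[0,0,0],[-5.3,-13.9,32]]
    - [0,[0,0,0],[-5.4,-14.2,32.6]]
    - [0,[0,0,0],[-5.4,-14.2,32.6]]

```text
time_s: 6.25
eef_pos: [509.3, 140.4, 81.2]
ee_rot: [-0.134, 0.837, 0.502, 0.171]
force: [1.9, 11.1, -0.6]
grip_width: 0.103
grip_force: 47.5
```

```bash
python3 - <<'E'
from g import *
delta(*pose((0,78,13),180+80.2)); print(ctrl.sense()["wrist_torque"],ctrl.sense()["wrist_torque"]@n)
E
```

```text
d [-0.5, -0.4, -1.7] rv [0.3, 1.1, -2.3] | t 6.25 q [-0.17, 0.43, 1.85, 0.58, 0.86, -0.06] F [ 1.9 11.1 -0.6] g 0.1031402101657524 47.54757463932037
[ 1.61090828e+00  1.21236657e-03 -6.14566493e-01] -0.799221929828639
```

At the stop: the reaction moment about the clamp axis is 0.8 N m. I release and go to the far clamp.

>>> apply_moves:
  targets:
    - [35,[0,0,0],[0,0,0]]
    - [35,[0,0,0],[0,0,0]]
    - [35,[0,0,0],[0,0,0]]
    - [35,[0,0,0],[0,0,0]]
    - [35,[-4,-9,22],[0,0,0]]
    - [35,[-8,-20,45],[0,0,0]]
    - [35,[-10,-27,63],[0,0,0]]
    - [35,[-10,-27,63],[0,0,0]]

```text
time_s: 7.05
eef_pos: [500.4, 111.3, 145.3]
ee_rot: [-0.131, 0.837, 0.503, 0.171]
force: [0.4, 0.3, -0.8]
grip_width: 0.407
grip_force: 0.0
```

```bash
python3 - <<'E'
from g import *
delta(*pose((0,-78,76),-5))
E
```

```text
d [144.8, -51.6, -8.8] rv [-13.9, -36.1, 83.6] | t 7.05 q [-0.23, 0.3, 1.83, 0.52, 1.01, -0.02] F [ 0.4  0.3 -0.8] g 0.4072079370986131 0.0
```

>>> apply_moves:
  targets:
    - [40,[145,-52,-9],[-13.9,-36.1,83.6]]
    - [40,[145,-52,-9],[-13.9,-36.1,83.6]]
    - [40,[145,-52,-9],[-13.9,-36.1,83.6]]
    - [40,[145,-52,-9],[-13.9,-36.1,83.6]]
    - [40,[145,-52,-9],[-13.9,-36.1,83.6]]
    - [40,[145,-52,-9],[-13.9,-36.1,83.6]]
    - [40,[145,-52,-9],[-13.9,-36.1,83.6]]
    - [40,[145,-52,-9],[-13.9,-36.1,83.6]]
    - [40,[145,-52,-9],[-13.9,-36.1,83.6]]
    - [40,[145,-52,-9],[-13.9,-36.1,83.6]]
    - [40,[145,-52,-9],[-13.9,-36.1,83.6]]
    - [40,[145,-52,-9],[-13.9,-36.1,83.6]]
    - [40,[145,-52,-9],[-13.9,-36.1,83.6]]

```text
time_s: 8.35
eef_pos: [644.2, 60.4, 133.5]
ee_rot: [0.029, 0.22, 0.952, 0.212]
force: [0.3, -0.2, -0.1]
grip_width: 0.469
grip_force: 0.0
```

```bash
python3 - <<'E'
from g import *
delta(*pose((0,-78,14),-5))
im,_,W=cloud("side"); cv2.imwrite("pics/a2.png",cv2.resize(im[130:260,180:380],None,fx=4,fy=4,interpolation=cv2.INTER_CUBIC))
E
```

```text
d [10.3, 23.7, -53.2] rv [0.2, -0.2, 0.2] | t 8.35 q [-0.26, 0.6, 1.39, 0.47, 1.15, -1.57] F [ 0.3 -0.2 -0.1] g 0.4692902185090237 0.0
```

View pics/a2.png

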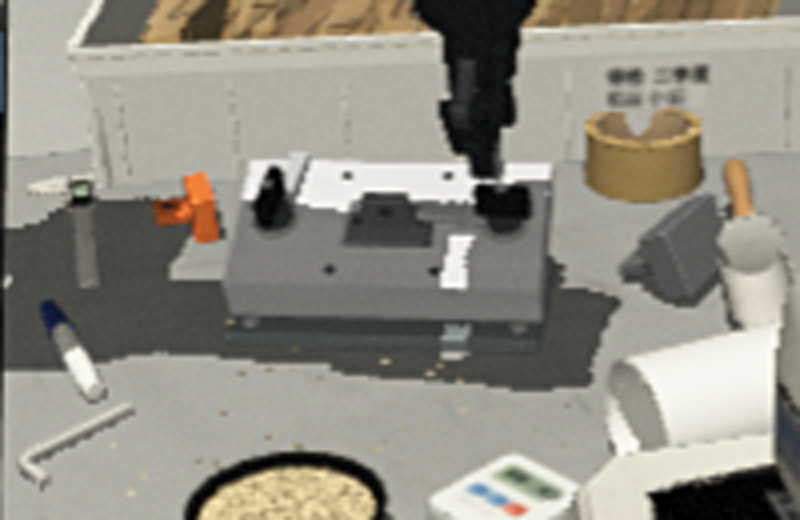

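The side crop shows the near clamp (270,195) turned open, its finger pointing up the slope at (300,165). The gripper is above the far clamp (500,205). Next I descend and close.

>>> apply_moves:
  targets:
    - [40,[4,9,-20],[0,0,0]]
    - [40,[8,17,-38],[0,0,0]]
    - [40,[10,24,-53],[0,0,0]]
    - [40,[10,24,-53],[0,0,0]]
    - [0,[10,24,-53],[0,0,0]]
    - [0,[10,24,-53],[0,0,0]]
    - [0,[10,24,-53],[0,0,0]]
    - [0,[10,24,-53],[0,0,0]]
    - [0,[10,24,-53],[0,0,0]]
    - [0,[10,24,-53],[0,0,0]]

```text
time_s: 9.4
eef_pos: [654.8, 83.8, 82.4]
ee_rot: [0.031, 0.218, 0.952, 0.212]
force: [-2.6, -3.3, 5.6]
grip_width: 0.108
grip_force: 43.3
```

```bash
python3 - <<'E'
from g import *
delta(*pose((0,-78,14),-5)); print(ctrl.sense()["wrist_torque"])
E
```

```text
d [-0.3, 0.4, -2.0] rv [0.2, 0.0, 0.0] | t 9.4 q [-0.22, 0.68, 1.4, 0.5, 1.05, -1.58] F [-2.6 -3.3  5.6] g 0.1082023507182347 43.26508104801178
[-0.10147082  0.18486531  0.11313843]
```

>>> apply_moves:
  targets:
    - [0,[0,0,0],[1.2,3.2,-7.3]]
    - [0,[0,0,0],[2.4,6.3,-14.5]]
    - [0,[0,0,0],[3.6,9.5,-21.8]]
    - [0,[0,0,0],[4.8,12.6,-29]]
    - [0,[0,0,0],[6,15.8,-36.3]]
    - [0,[0,0,0],[6,15.8,-36.3]]

```text
time_s: 10.0
eef_pos: [654.7, 83.6, 82.3]
ee_rot: [-0.046, 0.532, 0.819, 0.21]
force: [-3.0, -2.5, 6.7]
grip_width: 0.106
grip_force: 43.5
```

```bash
python3 - <<'E'
from g import *
delta(*pose((0,-78,14),-80.2)); print(ctrl.sense()["wrist_torque"])
E
```

```text
d [-0.2, 0.5, -1.9] rv [5.4, 13.6, -31.7] | t 10.0 q [-0.22, 0.68, 1.39, 0.5, 1.05, -0.88] F [-3.  -2.5  6.7] g 0.1061237488141785 43.45468461513519
[-0.31109969  0.35566499  0.02067712]
```

>>> apply_moves:
  targets:
    - [0,[0,0,0],[1.2,3.2,-7.3]]
    - [0,[0,0,0],[2.4,6.3,-14.5]]
    - [0,[0,0,0],[3.6,9.5,-21.8]]
    - [0,[0,0,0],[4.6,12,-27.5]]
    - [0,[0,0,0],[5.2,13.8,-31.7]]
    - [0,[0,0,0],[5.5,14.5,-33.2]]
    - [0,[0,0,0],[5.7,15,-34.4]]
    - [0,[0,0,0],[5.7,15,-34.4]]

```text
time_s: 10.8
eef_pos: [654.5, 83.6, 82.3]
ee_rot: [-0.112, 0.768, 0.603, 0.184]
force: [-4.3, -2.9, 7.4]
grip_width: 0.108
grip_force: 50.5
```

```bash
python3 - <<'E'
from g import *
delta(*pose((0,-78,14),-80.2)); print(ctrl.sense()["wrist_torque"],ctrl.sense()["wrist_torque"]@n)
E
```

```text
d [-0.0, 0.5, -1.9] rv [-0.3, -1.3, 2.4] | t 10.8 q [-0.22, 0.69, 1.39, 0.5, 1.06, -0.23] F [-4.3 -2.9  7.4] g 0.10839254801082583 50.464258790016174
[-0.4366604   0.24815818  0.89781286] 0.7811855124123628
```

Same stop signature. I release, retreat and turn back to face the rib.

>>> apply_moves:
  targets:
    - [35,[0,0,0],[0,0,0]]
    - [35,[0,0,0],[0,0,0]]
    - [35,[0,0,0],[0,0,0]]
    - [35,[0,0,0],[0,0,0]]
    - [35,[-4,-9,22],[0,0,0]]
    - [35,[-8,-20,45],[0,0,0]]
    - [35,[-10,-26,60],[0,0,0]]
    - [35,[-10,-26,60],[0,0,0]]

```text
time_s: 11.6
eef_pos: [645.2, 57.4, 143.4]
ee_rot: [-0.111, 0.768, 0.603, 0.185]
force: [0.9, 0.1, -0.6]
grip_width: 0.411
grip_force: 0.0
```

```bash
python3 - <<'E'
from g import *
delta(*pose((0,0,70),0))
E
```

```text
d [-72.1, 32.3, -12.2] rv [-12.4, -32.8, 75.2] | t 11.6 q [-0.26, 0.59, 1.37, 0.47, 1.17, -0.21] F [ 0.9  0.1 -0.6] g 0.4114457060712595 0.0
```

>>> apply_moves:
  targets:
    - [40,[-72,32,-12],[-12.4,-32.8,75.2]]
    - [40,[-72,32,-12],[-12.4,-32.8,75.2]]
    - [40,[-72,32,-12],[-12.4,-32.8,75.2]]
    - [40,[-72,32,-12],[-12.4,-32.8,75.2]]
    - [40,[-72,32,-12],[-12.4,-32.8,75.2]]
    - [40,[-72,32,-12],[-12.4,-32.8,75.2]]
    - [40,[-72,32,-12],[-12.4,-32.8,75.2]]
    - [40,[-72,32,-12],[-12.4,-32.8,75.2]]
    - [40,[-72,32,-12],[-12.4,-32.8,75.2]]
    - [40,[-72,32,-12],[-12.4,-32.8,75.2]]
    - [40,[-72,32,-12],[-12.4,-32.8,75.2]]
    - [40,[-72,32,-12],[-12.4,-32.8,75.2]]

```text
time_s: 12.8
eef_pos: [572.1, 90.5, 128.6]
ee_rot: [0.038, 0.178, 0.96, 0.211]
force: [1.2, -0.5, -0.5]
grip_width: 0.468
grip_force: 0.0
```

```bash
python3 - <<'E'
from g import *
delta(*pose((0,0,5.5),0))
im,_,W=cloud("side"); cv2.imwrite("pics/a3.png",cv2.resize(im[130:260,180:380],None,fx=4,fy=4,interpolation=cv2.INTER_CUBIC))
E
```

```text
d [10.7, 24.7, -55.9] rv [0.1, -0.2, 0.2] | t 12.8 q [-0.24, 0.47, 1.63, 0.5, 1.05, -1.7] F [ 1.2 -0.5 -0.5] g 0.4682339120108779 0.0
```

View pics/a3.png

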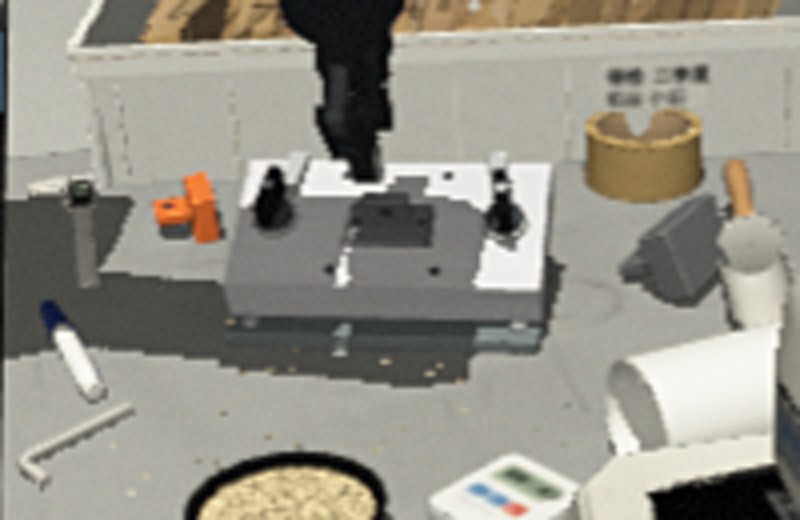

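Both clamps now point up the slope, at (300,165) and (500,165), and the bracket is free at (395,215). Next I grasp the rib.

>>> apply_moves:
  targets:
    - [40,[4,9,-20],[0,0,0]]
    - [40,[8,17,-38],[0,0,0]]
    - [40,[10.5,24,-55],[0,0,0]]
    - [40,[10.5,24,-55],[0,0,0]]
    - [0,[10.5,24,-55],[0,0,0]]
    - [0,[10.5,24,-55],[0,0,0]]
    - [0,[10.5,24,-55],[0,0,0]]
    - [0,[10.5,24,-55],[0,0,0]]
    - [0,[10.5,24,-55],[0,0,0]]
    - [0,[10.5,24,-55],[0,0,0]]
  squeeze: 40

```text
time_s: 13.85
eef_pos: [583.2, 113.8, 75.1]
ee_rot: [0.04, 0.177, 0.961, 0.211]
force: [-1.7, -3.3, 6.2]
grip_width: 0.103
grip_force: 46.2
```

```bash
python3 - <<'E'
from g import *
delta(*pose((0,0,6.5),0)); print(ctrl.sense()["wrist_torque"])
E
```

```text
d [-0.6, 1.1, -1.5] rv [0.2, 0.0, 0.1] | t 13.85 q [-0.19, 0.56, 1.64, 0.54, 0.93, -1.72] F [-1.7 -3.3  6.2] g 0.10323346895068036 46.24937295913696
[-0.29122083  0.27824514  0.05659419]
```

>>> apply_moves:
  targets:
    - [0,[-0.8,-2,4.5],[0,0,0]]
    - [0,[-1.5,-4,9],[0,0,0]]
    - [0,[-2.4,-6.3,14.5],[0,0,0]]
    - [0,[-3.3,-8.7,20],[0,0,0]]
    - [0,[-4.5,-11.8,27],[0,0,0]]
    - [0,[-6,-15.7,36],[0,0,0]]
    - [0,[-7.5,-19.6,45],[0,0,0]]
    - [0,[-7.5,-19.6,45],[0,0,0]]

```text
time_s: 14.65
eef_pos: [575.9, 94.0, 120.9]
ee_rot: [0.04, 0.177, 0.961, 0.211]
force: [-0.4, 0.1, -0.6]
grip_width: 0.106
grip_force: 45.1
```

```bash
python3 - <<'E'
from g import *
delta(*pose((0,0,55),0))
Rd=R.from_matrix(np.stack([[-np.sin(-az)*0,0,0]]*3,1)) if 0 else None
y=np.array([np.cos(az),np.sin(az),0]); z=np.array([0,0,-1.]); x=np.cross(y,z); Rt=R.from_matrix(np.stack([x,y,z],1))
delta(np.array([457.5,-319.1,180]),Rt)
E
```

```text
d [-0.5, 1.7, -3.3] rv [0.2, 0.1, 0.1] | t 14.65 q [-0.23, 0.48, 1.63, 0.51, 1.03, -1.7] F [-0.4  0.1 -0.6] g 0.10565361729395728 45.06494343280792
d [-118.4, -413.1, 59.1] rv [-23.1, 9.0, 0.0] | t 14.65 q [-0.23, 0.48, 1.63, 0.51, 1.03, -1.7] F [-0.4  0.1 -0.6] g 0.10565361729395728 45.06494343280792
```

>>> apply_moves:
  targets:
    - [0,[0,0,25],[0,0,0]]
    - [0,[0,0,60],[0,0,0]]
    - [0,[-25,-25,80],[-6,2.3,0]]
    - [0,[-55,-55,80],[-12,4.7,0]]
    - [0,[-85,-85,80],[-18,7,0]]
    - [0,[-118,-120,80],[-23.1,9,0]]
    - [0,[-118,-150,80],[-23.1,9,0]]
    - [0,[-118,-185,80],[-23.1,9,0]]
    - [0,[-118,-220,80],[-23.1,9,0]]
    - [0,[-118,-255,80],[-23.1,9,0]]
    - [0,[-118,-290,80],[-23.1,9,0]]
    - [0,[-118,-325,80],[-23.1,9,0]]
    - [0,[-118,-360,80],[-23.1,9,0]]
    - [0,[-118,-395,80],[-23.1,9,0]]
    - [0,[-118,-413,80],[-23.1,9,0]]
    - [0,[-118,-413,80],[-23.1,9,0]]
    - [0,[-118,-413,80],[-23.1,9,0]]

```text
time_s: 16.35
eef_pos: [457.2, -317.8, 198.9]
ee_rot: [-0.002, 0.181, 0.983, 0.001]
force: [-0.1, 0.9, -0.9]
grip_width: 0.104
grip_force: 45.1
```

```bash
python3 - <<'E'
from g import *
y=np.array([np.cos(az),np.sin(az),0]); z=np.array([0,0,-1.]); x=np.cross(y,z); Rt=R.from_matrix(np.stack([x,y,z],1))
delta(np.array([457.5,-319.1,100]),Rt)
im,d,W=cloud("side"); cv2.imwrite("pics/a4.png",cv2.resize(im[130:380,130:400],None,fx=2.9,fy=2.4))
p=W.reshape(-1,3); e=ctrl.sense()["eef_pos"]
c=p[(np.linalg.norm(p[:,:2]-e[:2],axis=1)<45)&(p[:,2]>80)&(p[:,2]<e[2]-2)]
print(len(c),e, c.min(0),c.max(0),np.percentile(c[:,2],[1,5,50]))
E
```

```text
d [0.3, -1.3, -98.9] rv [-0.1, -0.2, 0.1] | t 16.35 q [-0.82, 0.41, 1.45, -0.0, 1.29, -2.02] F [-0.1  0.9 -0.9] g 0.10425576436938587 45.06193399429321
621 [ 457.3969193  -317.45100567  199.17075011] [ 424.59529797 -345.93334198  173.6415988 ] [ 486.75824024 -292.96301988  196.7702799 ] [175.30717872 177.17369322 190.32813781]
```

View pics/a4.png

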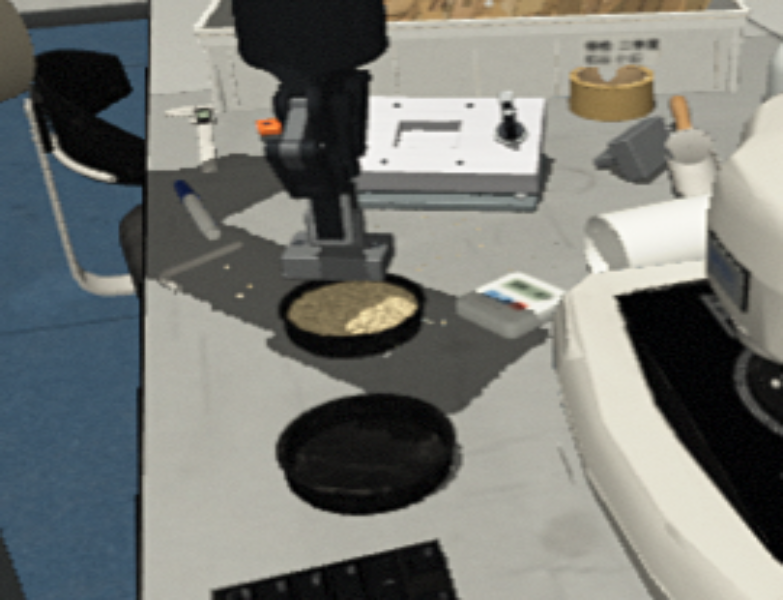

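The bracket is held with its foot level at (338,260), above the empty dish. I lower it.

>>> apply_moves:
  targets:
    - [0,[0,-1,-30],[0,0,0]]
    - [0,[0,-1,-60],[0,0,0]]
    - [0,[0,-1,-90],[0,0,0]]
    - [0,[0,-1,-115],[0,0,0]]
    - [0,[0,-1,-135],[0,0,0]]
    - [0,[0,-1,-150],[0,0,0]]
    - [0,[0,-1,-160],[0,0,0]]
    - [0,[0,-1,-165],[0,0,0]]
    - [0,[0,-1,-165],[0,0,0]]
    - [0,[0,-1,-165],[0,0,0]]

```text
time_s: 17.4
eef_pos: [457.7, -319.5, 35.0]
ee_rot: [-0.001, 0.181, 0.983, 0.0]
force: [1.0, 0.6, -0.7]
grip_width: 0.104
grip_force: 45.1
```

>>> apply_moves:
  targets:
    - [0,[0,0,-1],[0,0,0]]
    - [0,[0,0,-2],[0,0,0]]
    - [0,[0,0,-3],[0,0,0]]
    - [0,[0,0,-4],[0,0,0]]
    - [0,[0,0,-4],[0,0,0]]

```text
time_s: 17.9
eef_pos: [457.3, -319.3, 30.2]
ee_rot: [-0.002, 0.181, 0.983, 0.0]
force: [0.4, -0.7, -0.7]
grip_width: 0.102
grip_force: 45.1
```

>>> apply_moves:
  targets:
    - [0,[0,0,-0.7],[0,0,0]]
    - [0,[0,0,-1.4],[0,0,0]]
    - [0,[0,0,-2],[0,0,0]]
    - [0,[0,0,-2],[0,0,0]]

```text
time_s: 18.3
eef_pos: [457.3, -319.4, 28.2]
ee_rot: [-0.002, 0.181, 0.983, 0.0]
force: [-0.1, 0.7, -0.5]
grip_width: 0.101
grip_force: 45.1
```

>>> apply_moves:
  targets:
    - [0,[0,0,-0.5],[0,0,0]]
    - [0,[0,0,-1],[0,0,0]]
    - [0,[0,0,-1],[0,0,0]]

```text
time_s: 18.6
eef_pos: [457.4, -319.5, 27.5]
ee_rot: [-0.001, 0.181, 0.983, 0.0]
force: [-1.3, 1.3, 2.6]
grip_width: 0.103
grip_force: 45.5
```

>>> apply_moves:
  targets:
    - [0,[0,0,-0.5],[0,0,0]]
    - [0,[0,0,-0.5],[0,0,0]]
    - [28,[0,0,0],[0,0,0]]
    - [28,[0,0,0],[0,0,0]]
    - [28,[0,0,0],[0,0,0]]
    - [28,[0,0,0],[0,0,0]]
    - [28,[0,0,10],[0,0,0]]
    - [28,[0,0,25],[0,0,0]]
    - [28,[0,0,50],[0,0,0]]
    - [28,[0,0,90],[0,0,0]]
    - [28,[0,20,130],[0,0,0]]
    - [28,[-20,60,160],[0,0,0]]
    - [28,[-40,110,180],[0,0,0]]
    - [28,[-60,160,190],[0,0,0]]
    - [28,[-60,210,190],[0,0,0]]
    - [28,[-60,250,190],[0,0,0]]
    - [28,[-60,250,190],[0,0,0]]

```text
time_s: 20.3
eef_pos: [396.7, -65.4, 218.4]
ee_rot: [-0.001, 0.179, 0.984, 0.001]
force: [-0.2, -0.6, -0.1]
grip_width: 0.331
grip_force: 0.0
```

```bash
python3 - <<'E'
from g import *
im,_,W=cloud("top"); im2,_,_=cloud("side")
a=cv2.resize(im[160:310,210:470],(700,400)); b=cv2.resize(im2[150:350,180:330],(700,933))[733-550:733]
cv2.imwrite("pics/f1.png",a); cv2.imwrite("pics/f2.png",cv2.resize(im2[150:350,180:380],(600,600)))
p=W.reshape(-1,3); q=p[(np.linalg.norm(p[:,:2]-[457.5,-319.1],axis=1)<70)]
r=q[(q[:,2]>36)&(q[:,2]<60)]; print("rib",len(r),np.median(r,0),r[:,2].std()); f=q[(q[:,2]>17)&(q[:,2]<24)&(np.linalg.norm(q[:,:2]-[457.5,-319.1],axis=1)<40)]; print("foot",np.median(f,0),f.std(0))
z=q[(q[:,2]>22)&(q[:,2]<30)&(np.linalg.norm(q[:,:2]-[457.5,-319.1],axis=1)>38)]; print("dish",cv2.minEnclosingCircle(z[:,:2].astype(np.float32)))
print(ctrl.sense()["time_s"])
E
```

```text
rib 59 [ 455.50141313 -318.0950797    46.12363028] 4.021057381639606
foot [ 457.18495148 -315.68067162   21.0797021 ] [16.88521288 12.88856633  1.75492579]
dish ((457.37542724609375, -320.8927307128906), 55.5230827331543)
20.4
```

View pics/f1.png

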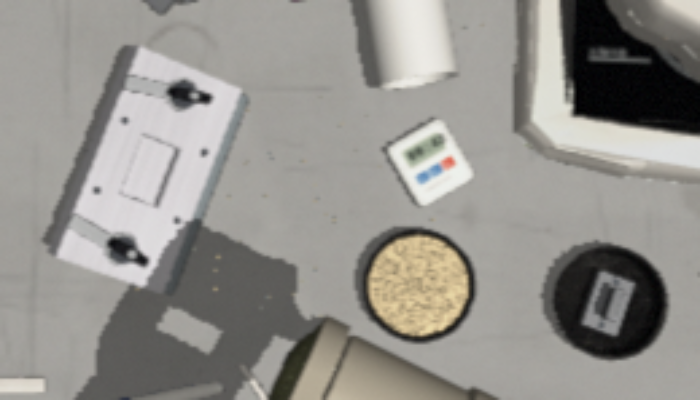

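View pics/f2.png

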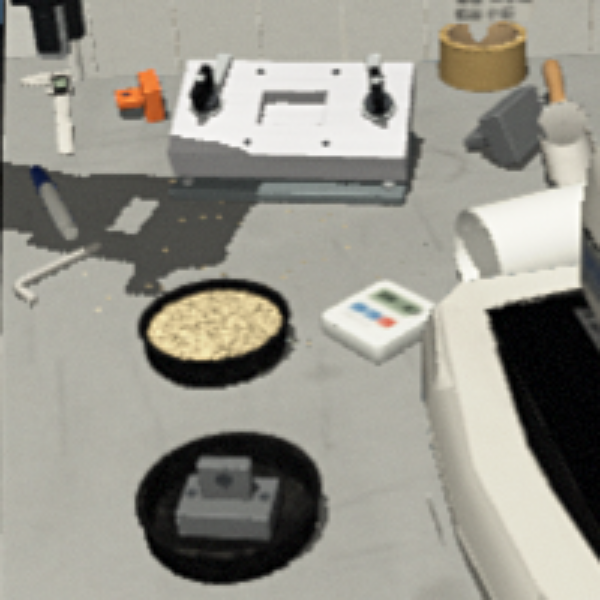

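Both pictures show the bracket flat with its rib up in the empty dish (608,302 top; 228,500 side). Both clamps are open, the mould is empty, and the dishes and timer have not moved.

```bash
python3 -c "
from rig import ctrl
print(ctrl.finish_job())"
```

```text
the job is handed in; nothing more can be done
None
```

I turned both clamps to their open end stops and set the bracket down foot flat, rib up, in the empty dish without moving the two dishes or the timer; the job was handed in at about 20 s, and no verdict was shown.

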